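Clip the seam clamp onto a whistle blank

ROBOT

A 6-joint arm with a two-finger parallel gripper is mounted at the origin on the work surface. World frame = base frame: x ahead of the robot, y to its left, z up, the work surface at z = 0. Lengths are in m, angles in degrees, forces in N, time in s.
With the tool pointing down it reaches from about 0.35 to 0.875 m from the base axis. Payload 4.2 kg.
Tool frame: the origin (TCP) lies midway between the tips of the shut fingers; the grasp point (between the pads) lies 19 mm behind it; z points along the fingers, y is the line along which they close (so a half turn about z gives the same grasp; the last joint's range is limited). The gripper opens to 87 mm and grips with 3 to 60 N. Pads are 19 mm wide; open, the fingers measure 117 mm over their backs; the gripper's body (75 mm by 190 mm) begins 51 mm behind the grasp point.
Start: joints at [-54.511, 22.042, 0.453, 0, -68.411, -14.817], TCP at [0.221, -0.585, 0.223] pointing down, gripper open.
Joint ranges: [-179.83, 179.83], [-69.29, 118.12], [-61.27, 80.66], [-181.25, 117.63], [-171.15, -9.14], [-177.46, 177.46]. Speed limits (degrees/s): [159.86, 159.86, 180, 180, 180, 180].

INTERFACE

Orientations are given as a 3x3 rotation matrix whose columns are the frame's x, y, z axes.
In Python, from station import * gives the robot as it stands.
- The arm moves only by the tool move_arm, never from a script. Its argument "targets" is text: rows parted by semicolons, each of 4 numbers parted by spaces: the shift along the world's x, y, z in units of 25 mm (1.0 is 25 mm), then the turn about the world's z in units of 5 degrees (1.0 is 5 degrees). In form: tx ty tz spin; .... A call has 1 to 10 rows; each row shifts and turns the commanded pose from where the row before left it; what a row does not reach is not made up. A row lasts 1/12 s, in which the tool goes at most 41.7 mm and 7.16 degrees, less where a joint would pass 70% of its speed; a pose out of reach is approached as far as the arm can. A call is refused whole if a number of a shift passes 1 or a number of a turn 1, either way. A call with a gripper value outside its range is refused whole. "gripper" is the finger opening in mm, from 0 to 87, set as the call begins (left out, the last holds). The fingers move at their own pace and stop on an object; the grip force is fixed at half the most. Time passes only in rows, so rows that do not move let the fingers close. It gives the time, the measured TCP pose, the force, the opening and the grip force at its end, in the units of the state.
- sense(): the state, without advancing time (a new reading comes with each control period).
- capture(name): name is "side" or "top" or "wrist"; returns a dict with "image" (480x640x3 uint8, blue, green, red), "fx", "fy", "cx", "cy" (pixels), "world_from_camera" (4x4, takes a point from camera to world coordinates); the wrist camera has in their place "hand_eye" (4x4, takes a point from camera to tool coordinates, whose origin is the TCP and whose axes are the flange's). Camera axes: x right, y up, looking along -z (the intrinsics and any distortion apply to the point x, -y, -z); pixel columns grow to the right and rows downward; lengths in m; the calibration is good to about 2 mm. A picture is of the moment at which its call begins: read the wrist's pose just before it. There is no depth.
- finish_job(): hands the job in; it is judged then, once.
The state is a dict: "time_s": time; "joints": joint angles; "joint_velocities": joint speeds; "effort": joint torques, N m; "tcp_pos": TCP position; "ee_rot": TCP orientation; "wrist_force": force on the tool from outside, world axes, zero at the start; "moment": the same for the moment, N m; "gripper_width": opening from 0.0 (shut) to 1.0 (fully open); "gripper_force": force on a finger pad.
Only numpy, scipy, OpenCV 4.12 (cv2) and the standard library are available. Lean on these libraries where they do the work, as an engineer would, in place of code of your own. Each camera call takes 0.05 s, during which the arm holds its last target. There are 200 camera calls.

TASK

Pull the long spring clamp up out of its slanting wooden holder, squeeze its handles to open it, and clip it upright across the raised seam of the whistle blank lying on the anvil block, one jaw flat against each side. Put it on the half of the seam nearer the wooden plug, pushed well down (more than half the height of the seam), and let go so that it stands there holding the seam shut. Leave the loose gauge, plug and short tube where they are.

Things in the scene. Friction and masses are not known exactly. Their poses are not given: they have to be found in the camera images.
- clamp: Dark steel spring clamp like a long clothes-peg, 148 mm long, 18 mm thick (x), 130 g, standing jaws down in the holder. Origin midway between the jaw tips, at their lower end; z towards the handles, y the way it opens; a half turn about z is the same. Pivot at z = 85. Flat jaw pads z = 0 to 20. The frame is the -y arm's: it turns up to 0.15 rad about x from the clamp's middle when squeezed.
- clamp_grip (a point): Point midway between the flat handles (z = 88 to 148 of clamp), at z = 130 mm: where to squeeze. Outer faces there 44 mm apart at rest (50 mm at the top), 31 mm and parallel when fully squeezed. About 10 N here opens the jaws to the stop. Axes as clamp.
- jaw (a joint): Opening of the clamp, rad: 0 shut (jaws meeting, 20 mm over their outsides), 0.04 pinching a 3 mm sheet, 0.34 fully open at a stop: 28 mm between the tips, 46 mm over their outsides, the tips then 129 mm below the squeezed point. A spring shuts it, pinching with about 4 N.
- holder: Fixed wooden holder, base 110 x 84 mm, 90 mm high. Origin under it on the desk, z up. One slot, open at the top, leans 30 degrees from vertical, top towards the holder's -x; inside 52 mm along y, 22 mm thick, 65 mm deep, walls 6 mm. The clamp leans in it the same way, clamp y along holder y, and is drawn out along the slot.
- holder_mouth (a point): Centre of the open mouth of the slot, holder axes.
- whistle: Tin whistle blank held fast in a rusty iron anvil block (110 x 66 x 35 mm), all fixed. Origin under the block on the desk, z up. Tube 100 mm long, 36 mm across, along x, top at z = 57 mm. On it stands a flat seam along x (-50 to 50 mm), 3 mm thick in y at y = 0, 18 mm high: top edge z = 75 mm. A pearwood plug sticks 14 mm out of the +x end.
- seam_spot (a point): Point on the upper edge of the seam, 25 mm from its middle towards the plug (the middle of the plug half). Axes as whistle.
- gauge: Loose steel taper gauge lying on the desk, 135 mm long along its x, 20 mm across at the handle. Origin midway along it, on the desk. To be left alone.
- spare_plug: Loose pearwood plug standing on the desk, 31 mm across, 32 mm high, origin under its centre. To be left alone.
- spare_tube: Loose short tin tube standing on the desk, 36 mm across, 70 mm high, origin under its centre. To be left alone.
- switch_box: Fixed black switch box with a small toggle on a hinged steel bracket, 60 x 90 mm, 90 mm high, origin under its centre. Not used.

How it is judged (in metres and radians):
On the way, in this order (a step that is already met when the one before it is completed fails the run):
1. the clamp is drawn out of its holder: jaw tips above the slot's mouth (z of clamp in the frame of holder_mouth above 0.005 m), for 0.1 s.
2. the clamp is squeezed open astride the seam, near the plug half (value of joint jaw above 0.1 rad and distance between clamp and seam_spot below 0.045 m and z of clamp in the frame of seam_spot below -0.003 m), for 0.05 s.
At the end, for the whole second after the job is handed in: Clamp released, still, pinching the seam (joint 0.02 to 0.08 rad, over 1.5 N), middle on the plug half (0 to 50 mm from the seam's middle, within 5 mm across), tips 9 mm or more below the seam's top edge, upright and square across within 0.2 rad (x of clamp in the frame of whistle between 0 and 0.05 m and y of clamp in the frame of whistle between -0.005 and 0.005 m and z of clamp in the frame of whistle between 0.05 and 0.066 m and angle between clamp's own z axis and vertical below 0.2 rad and angle between the y axis of clamp and the y axis of whistle, either way round below 0.2 rad and value of joint jaw between 0.02 and 0.08 rad and contact force between clamp and whistle above 1.5 N and linear speed of clamp below 0.02 m/s); the robot touches nothing.
It fails at once if a loose bystander is moved more than 20 mm (distance of any of gauge, spare_plug, spare_tube from where it was at the start of the episode above 0.02 m).
It also fails if it takes over 40 s, if anything falls off the work surface, if the arm or the gripper's body presses on something with over 40 N, if the wrist force passes 120 N, or if a joint passes its speed limit or range.

## Working session

There is one attempt and no reset: what is moved stays moved. The work goes in short steps, Python scripts to look and compute and a tool call to move; the robot and the scene stay as the last step left them, time stands still between calls to the robot, and variables do not carry over. Pictures are saved under pics/ and viewed, at most 10 in all, crops included, and the job is handed in when it is done.

Besides the shell and the picture viewer there is one more tool, called after ">>>" by a JSON object that holds its "api" and its "payload", one argument or row to a line. move_arm: Moves the arm, as the interface text tells. Its arguments: {"type":"object","properties":{"targets":{"type":"string"},"gripper":{"type":"number"}},"required":["targets"]}

```bash
mkdir -p pics; python3 - <<'E'
from station import *
import cv2,numpy as np,pickle
s=sense();print(s['time_s'],s['tcp_pos'],s['ee_rot'])
d={}
for n in("side","top","wrist"):
    c=capture(n);d[n]=c;cv2.imwrite(f'pics/{n}0.png',c['image']);print(n,{k:(np.round(v,3).tolist() if k!='image' else 0) for k,v in c.items()})
pickle.dump(d,open('d0.pkl','wb'))
E
```

```text
0.0 [ 0.22043448 -0.58416116  0.22142642] [[-9.35690118e-01 -3.52821753e-01 -9.01824855e-04]
 [-3.52822890e-01  9.35687770e-01  2.09872072e-03]
 [ 1.03352167e-04  2.28193669e-03 -9.99997391e-01]]
side {'image': 0, 'fx': 533.573, 'fy': 533.573, 'cx': 315.577, 'cy': 247.189, 'world_from_camera': [[-0.817, 0.404, -0.412, 0.277], [-0.577, -0.549, 0.604, 0.489], [0.018, 0.731, 0.682, 0.657], [0.0, 0.0, 0.0, 1.0]]}
top {'image': 0, 'fx': 528.216, 'fy': 528.216, 'cx': 321.522, 'cy': 242.841, 'world_from_camera': [[0.018, 0.989, -0.15, 0.482], [-1.0, 0.018, -0.001, 0.034], [0.001, 0.15, 0.989, 1.024], [0.0, 0.0, 0.0, 1.0]]}
wrist {'image': 0, 'fx': 416.028, 'fy': 416.028, 'cx': 330.321, 'cy': 238.286, 'hand_eye': [[-0.0, 0.958, 0.287, 0.078], [1.0, -0.0, 0.001, 0.001], [0.001, 0.287, -0.958, -0.163], [0.0, 0.0, 0.0, 1.0]]}
```

View pics/top0.png

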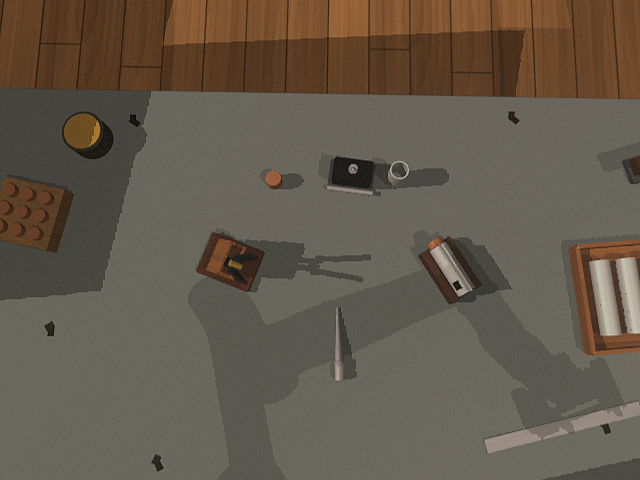

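View pics/side0.png

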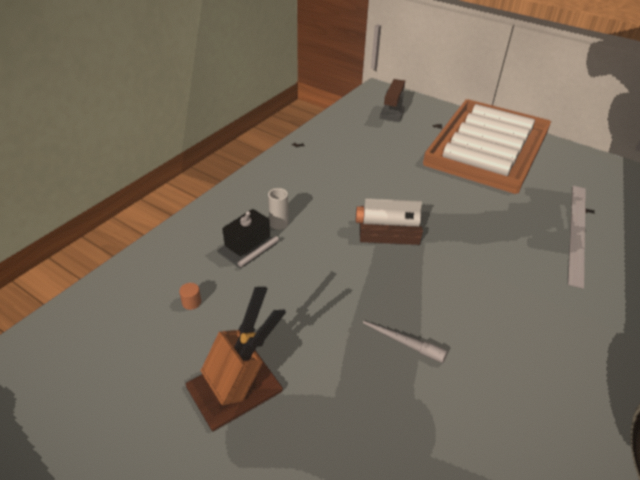

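The top view shows the holder with the clamp at about (232,262), the whistle at (450,268) with its plug at (434,243), and the gauge at (339,345). The side view agrees. Next I get rough positions.

```bash
cat > h.py <<'E'
import numpy as np,pickle,cv2
def cam(c,tcp=None,R=None):
    if 'hand_eye' in c:
        T=np.eye(4);T[:3,:3]=R;T[:3,3]=tcp;return T@c['hand_eye']
    return np.array(c['world_from_camera'])
def ray(c,px,T):
    d=np.array([(px[0]-c['cx'])/c['fx'],-(px[1]-c['cy'])/c['fy'],-1.]);d=T[:3,:3]@d
    return T[:3,3],d/np.linalg.norm(d)
def onz(c,px,z,T):
    o,d=ray(c,px,T);return o+d*(z-o[2])/d[2]
def tri(rs):
    A=np.zeros((3,3));b=np.zeros(3)
    for o,d in rs:
        P=np.eye(3)-np.outer(d,d);A+=P;b+=P@o
    p=np.linalg.solve(A,b);return p,[np.linalg.norm(np.cross(p-o,d)) for o,d in rs]
def proj(c,p,T):
    q=np.linalg.inv(T)@np.append(p,1);return np.array([c['cx']-c['fx']*q[0]/q[2],c['cy']+c['fy']*q[1]/q[2]])
E
python3 - <<'E'
from h import *
c=pickle.load(open('d0.pkl','rb'))['top'];T=cam(c)
for n,p,z in[('base',(212,232),.01),('base',(266,248),.01),('base',(248,292),.01),('base',(197,270),.01),('wh',(451,268),.06),('plug',(434,243),.04),('gauge',(339,345),.01),('tube',(399,170),.07),('box',(352,172),.09)]:
    print(n,onz(c,p,z,T).round(3))
E
```

```text
base [0.653 0.249 0.01 ]
base [0.624 0.142 0.01 ]
base [0.538 0.174 0.01 ]
base [0.579 0.274 0.01 ]
wh [ 0.586 -0.203  0.06 ]
plug [ 0.635 -0.177  0.04 ]
gauge [ 0.441 -0.001  0.01 ]
tube [ 0.767 -0.107  0.07 ]
box [ 0.755 -0.019  0.09 ]
```

>>> {"api": "move_arm", "payload": {
  "targets": "0.83 0.97 0.5 0;0.83 0.97 0.5 0;0.83 0.97 0.5 0;0.83 0.97 0.5 0;0.83 0.97 0.5 0;0.83 0.97 0.5 0;0.83 0.97 0.5 0;0.83 0.97 0.5 0;0.83 0.97 0.5 0;0.83 0.97 0.5 0",
  "gripper": 87
}}

```text
time_s: 0.98
tcp_pos: [0.4287, -0.3407, 0.348]
ee_rot: [[-0.936, -0.353, -0.0], [-0.353, 0.936, 0.0], [0.0, 0.0, -1.0]]
wrist_force: [1.1, 0.1, -0.0]
gripper_width: 1.0
gripper_force: 0.0
```

>>> {"api": "move_arm", "payload": {
  "targets": "0.83 0.97 0.5 0;0.83 0.97 0.5 0;0.83 0.97 0.5 0;0.83 0.97 0.5 0;0.83 0.97 0.5 0;0 0 0 0;0 0 0 0"
}}

```text
time_s: 1.57
tcp_pos: [0.5329, -0.2196, 0.4098]
ee_rot: [[-0.935, -0.356, -0.0], [-0.356, 0.935, 0.0], [0.0, 0.0, -1.0]]
wrist_force: [0.5, 0.1, -0.4]
gripper_width: 1.001
gripper_force: 0.0
```

```bash
python3 - <<'E'
from station import *
import cv2,numpy as np,pickle
s=sense();print(s['time_s'],s['tcp_pos'])
c=capture('wrist');cv2.imwrite('pics/w1.png',c['image']);pickle.dump((s,c),open('w1.pkl','wb'))
E
```

```text
1.5667 [ 0.53286381 -0.21964493  0.40980032]
```

View pics/w1.png

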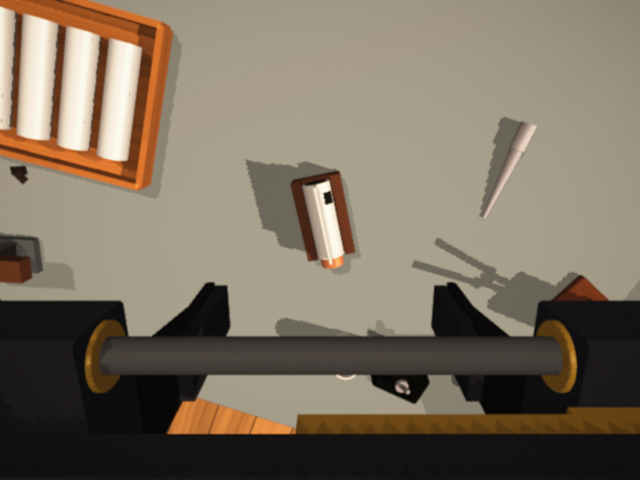

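The whistle runs from (318,175) to (332,265) in the wrist view, with the plug at its lower end. I'm going closer for accuracy.

>>> {"api": "move_arm", "payload": {
  "targets": "0.3 0.13 -0.93 0;0.3 0.13 -0.93 0;0.3 0.13 -0.93 0;0.3 0.13 -0.93 0;0.3 0.13 -0.93 0;0.3 0.13 -0.93 0;0.3 0.13 -0.93 0;0.3 0.13 -0.93 0;0.3 0.13 -0.93 0;0 0 0 0"
}}

```text
time_s: 2.45
tcp_pos: [0.5961, -0.1918, 0.1945]
ee_rot: [[-0.936, -0.351, -0.011], [-0.351, 0.936, 0.003], [0.01, 0.006, -1.0]]
wrist_force: [-0.5, 0.4, -0.8]
gripper_width: 0.998
gripper_force: 0.0
```

```bash
python3 - <<'E'
from station import *
import cv2,numpy as np,pickle
s=sense();print(s['time_s'],s['tcp_pos'])
c=capture('wrist');pickle.dump((s,c),open('w2.pkl','wb'))
im=c['image'][0:480,160:560];im=cv2.resize(im[60:360],(800,600),interpolation=cv2.INTER_CUBIC);cv2.imwrite('pics/w2.png',im)
E
```

```text
2.45 [ 0.59609491 -0.1917592   0.19447551]
```

View pics/w2.png

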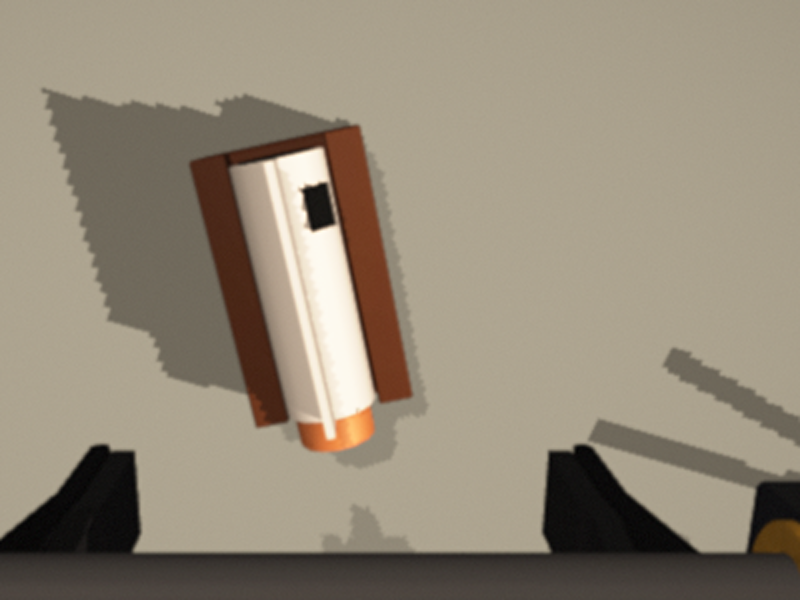

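The anvil block's top corners are at crop (190,162), (360,126), (412,397) and (258,427), and the plug is at (335,430). The seam runs from (275,158) to (328,438). Next I solve for the pose.

```bash
python3 - <<'E'
from h import *
s,c=pickle.load(open('w2.pkl','rb'));T=cam(c,s['tcp_pos'],s['ee_rot'])
f=lambda p:(p[0]/2+160,p[1]/2+60)
P=[onz(c,f(p),.035,T) for p in[(190,162),(360,126),(412,397),(258,427)]]
for p in P:print(p.round(4))
print([np.linalg.norm(P[i]-P[i-1]).round(4) for i in range(4)])
ctr=sum(P)/4;a=(P[2]+P[3]-P[0]-P[1])[:2];print('ctr',ctr,'yaw',np.degrees(np.arctan2(a[1],a[0])))
a/=np.linalg.norm(a);a3=np.append(a,0);n=np.array([-a[1],a[0],0]);o=np.append(ctr[:2],0)
for x in(-.05,.05):
  for z in(.057,.075):
    print(x,z,[((proj(c,o+a3*x+n*y+[0,0,z],T)-[160,60])*2).round(0).tolist() for y in(-.0015,.0015)])
g=c['image'].astype(int).sum(2)
for r in(150,170,190,210,230,250,260):print(r,[int(v) for v in g[r,275:355]])
im=c['image'][130:290,260:370];cv2.imwrite('pics/w2z.png',cv2.resize(im,None,fx=3.7,fy=3.7,interpolation=cv2.INTER_NEAREST))
E
```

```text
[ 0.5599 -0.2647  0.035 ]
[ 0.5251 -0.2092  0.035 ]
[ 0.6176 -0.1511  0.035 ]
[ 0.652  -0.2059  0.035 ]
[np.float64(0.1093), np.float64(0.0655), np.float64(0.1093), np.float64(0.0648)]
ctr [ 0.5886718  -0.20773349  0.035     ] yaw 32.36096663358142
-0.05 0.057 [[269.0, 160.0], [277.0, 159.0]]
-0.05 0.075 [[265.0, 163.0], [274.0, 161.0]]
0.05 0.057 [[328.0, 421.0], [336.0, 420.0]]
0.05 0.075 [[328.0, 439.0], [336.0, 437.0]]
150 [185, 281, 352, 376, 393, 406, 422, 439, 448, 457, 461, 471, 476, 476, 483, 485, 491, 514, 595, 691, 717, 718, 711, 670, 589, 592, 637, 664, 679, 698, 721, 732, 735, 737, 738, 740, 737, 733, 741, 743, 740, 739, 734, 713, 660, 656, 655, 624, 587, 518, 299, 132, 163, 210, 218, 213, 212, 218, 215, 221, 213, 216, 216, 215, 215, 213, 213, 220, 218, 238, 309, 384, 404, 402, 402, 425, 459, 484, 479, 485]
170 [142, 143, 141, 135, 132, 197, 303, 363, 392, 401, 416, 431, 451, 455, 465, 464, 480, 483, 484, 492, 496, 502, 540, 637, 707, 718, 716, 694, 628, 584, 632, 663, 678, 688, 699, 721, 727, 687, 502, 259, 99, 61, 61, 70, 66, 61, 72, 66, 70, 61, 63, 112, 295, 437, 313,
[... 1450 characters left out ...]
 135, 127, 124, 177, 298, 374, 411, 420, 432, 451, 463, 475, 480, 482, 490, 493, 495, 498, 506, 519, 597, 690, 715, 710, 694, 632, 605, 657, 691, 700, 707, 712, 721, 731, 740, 741, 740, 740, 740, 738, 738, 732, 727, 720, 716, 706, 697, 675, 633, 514, 261, 121, 169, 196, 197, 200, 196, 196, 201]
260 [483, 486, 483, 486, 484, 483, 487, 488, 461, 370, 233, 192, 195, 187, 172, 152, 130, 130, 128, 129, 129, 127, 134, 128, 128, 125, 145, 249, 353, 397, 417, 430, 445, 461, 473, 478, 484, 486, 491, 497, 494, 502, 514, 572, 671, 710, 714, 703, 660, 592, 630, 683, 700, 708, 713, 721, 731, 740, 740, 740, 740, 739, 739, 737, 732, 726, 721, 715, 707, 696, 660, 551, 437, 368, 288, 212, 210, 228, 239, 251]
```

View pics/w2z.png

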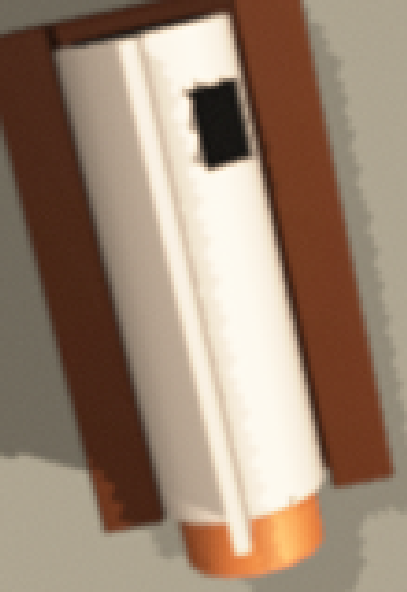

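The zoomed crop shows the seam's bright top strip crossing image rows 150 to 260, at columns of about 296 to 320. I'll cast that onto z=75 mm.

```bash
python3 - <<'E'
from h import *
s,c=pickle.load(open('w2.pkl','rb'));T=cam(c,s['tcp_pos'],s['ee_rot'])
g=c['image'].astype(int).sum(2);Q=[]
for r in range(145,262,5):
    x0=int(296+(r-150)*.226); seg=g[r,x0-9:x0+10].astype(float)
    L=np.where(seg[:10]<610)[0].max(); L=L+(610-seg[L])/(seg[L+1]-seg[L])
    k=np.where(seg[9:]<655)[0].min()+9; R=k-(655-seg[k])/(seg[k-1]-seg[k])
    Q.append(onz(c,(x0-9+(L+R)/2,r),.075,T)[:2])
Q=np.array(Q);m=Q.mean(0);v=np.linalg.svd(Q-m)[2][0];v*=np.sign(v[0])
print(m,np.degrees(np.arctan2(v[1],v[0])))
ctr=np.array([.5887,-.2077]); # block centre projected on seam line
b=m+v*((ctr-m)@v);print('whistle',b,'off',b-ctr,'spot',b+v*.025)
print('top-view check')
d=pickle.load(open('d0.pkl','rb'))
for n in('top','side'):print(n,proj(d[n],np.append(b+v*.05,.075),cam(d[n])),proj(d[n],np.append(b-v*.05,.075),cam(d[n])))
E
```

```text
[ 0.58285487 -0.21217583] 32.34744868120264
whistle [ 0.58904983 -0.20825236] off [ 0.00034983 -0.00055236] spot [ 0.6101703  -0.19487605]
top-view check
top [440.53579313 242.00118755] [471.12563153 289.05603305]
side [364.40509232 198.96640983] [420.87637947 201.52447969]
```

>>> {"api": "move_arm", "payload": {
  "targets": "-0.1 0.8 0.9 0;-0.1 0.8 0.9 0;-0.1 1 0.9 0;-0.1 1 0.9 0;-0.1 1 0.5 0;-0.1 1 0.5 0;0 1 0 0;0 1 0 0;0 1 0 0;0 1 0 0"
}}

```text
time_s: 3.33
tcp_pos: [0.584, 0.0481, 0.3185]
ee_rot: [[-0.936, -0.352, 0.003], [-0.352, 0.936, 0.0], [-0.003, -0.001, -1.0]]
wrist_force: [0.8, 0.3, 0.6]
gripper_width: 1.0
gripper_force: 0.0
```

>>> {"api": "move_arm", "payload": {
  "targets": "0 1 0 0;0 1 0 0;0 1 0 0;0 1 0 0;0 1 0 0;0 0 0 0;0 0 0 0"
}}

```text
time_s: 3.92
tcp_pos: [0.5843, 0.1733, 0.3175]
ee_rot: [[-0.935, -0.354, 0.002], [-0.354, 0.935, 0.001], [-0.002, -0.0, -1.0]]
wrist_force: [-0.9, -0.1, -0.7]
gripper_width: 1.0
gripper_force: 0.0
```

```bash
python3 - <<'E'
from station import *
import cv2,numpy as np,pickle
s=sense();print(s['time_s'],s['tcp_pos'])
c=capture('wrist');cv2.imwrite('pics/w3.png',c['image']);pickle.dump((s,c),open('w3.pkl','wb'))
E
```

```text
3.9167 [0.58434339 0.17328388 0.31751617]
```

View pics/w3.png

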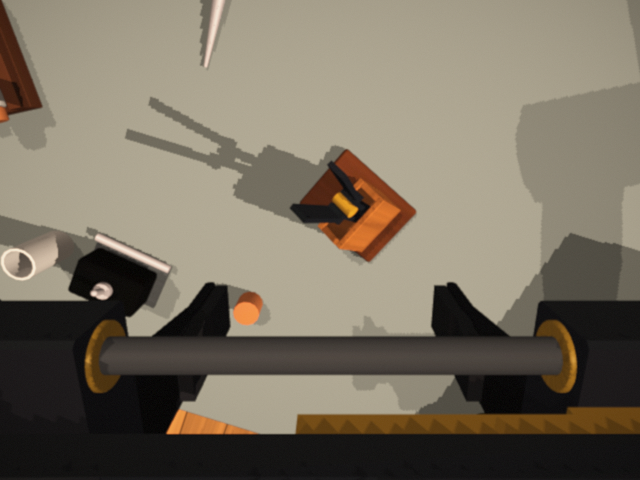

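The wrist view shows the holder base corners at about (347,150), (416,211) and (370,262), with the clamp handle tops near (331,163) and (293,208). It leans up and left. I'm making one mosaic for exact pixels.

```bash
python3 - <<'E'
from h import *
s,c=pickle.load(open('w3.pkl','rb'));d=pickle.load(open('d0.pkl','rb'))
cub=cv2.INTER_CUBIC
a=cv2.resize(c['image'][140:270,285:420],None,fx=3.5,fy=3.5,interpolation=cub)  # 472x455
b=cv2.resize(d['side']['image'][280:430,180:290],None,fx=2.9,fy=2.9,interpolation=cub) #319x435
t=cv2.resize(d['top']['image'][230:295,195:270],None,fx=2,fy=2,interpolation=cub)
M=np.zeros((600,800,3),np.uint8);M[:a.shape[0],:a.shape[1]]=a;M[:b.shape[0],475:475+b.shape[1]]=b;M[460:460+t.shape[0],:t.shape[1]]=t
cv2.imwrite('pics/m.png',M)
E
```

```text
(no output)
```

View pics/m.png

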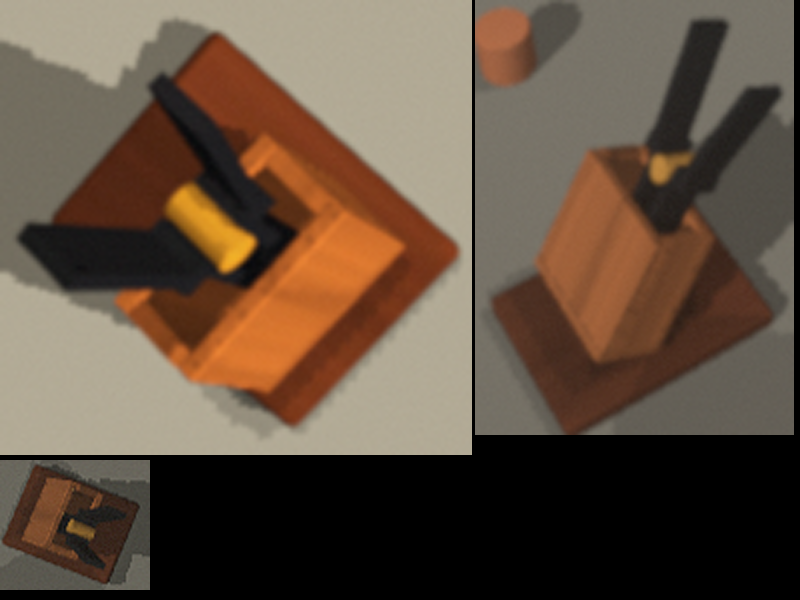

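Mosaic: the brass pivot pin is at (211,228) in the wrist view, (668,167) in the side view and (80,530) in the top view. The base corners are at (217,33), (458,250), (292,425) and (52,215), and the mouth rim at (263,137), (343,208), (193,380) and (117,300).

```bash
cat >> h.py <<'E'
def setup():
    s,c=pickle.load(open('w3.pkl','rb'));d=pickle.load(open('d0.pkl','rb'))
    return c,cam(c,s['tcp_pos'],s['ee_rot']),d
E
python3 - <<'E'
from h import *
c,T,d=setup();S=d['side'];TS=cam(S);U=d['top'];TU=cam(U)
w=lambda m:(m[0]/3.5+285-.36,m[1]/3.5+140-.36)
sd=lambda m:((m[0]-475)/2.9+180-.33,m[1]/2.9+280-.33)
tp=lambda m:(m[0]/2+195-.25,(m[1]-460)/2+230-.25)
for z in(.008,.012,.016):
    P=[onz(c,w(m),z,T) for m in[(217,33),(458,250),(292,425),(52,215)]]
    a=(P[1]+P[2]-P[0]-P[3])[:2]
    print(z,[np.linalg.norm(P[i]-P[i-1]).round(4) for i in range(4)],(sum(P)/4).round(4),np.degrees(np.arctan2(a[1],a[0])).round(2))
r=[ray(c,w((211,228)),T),ray(S,sd((668,167)),TS),ray(U,tp((80,530)),TU)]
print('pivot',tri(r),tri(r[:2]))
a=a/np.linalg.norm(a);ax=np.append(-a*.5,np.sqrt(3)/2);h=np.append(a,0);y=np.array([-a[1],a[0],0]);xc=np.cross(y,ax)
p=tri(r[:2])[0];print('in holder',(p-sum(P)/4)@h,(p-sum(P)/4)@y)
for yy in(-1,1):
  for x in(-.009,.009):
    q=p+ax*.063+y*yy*.025+xc*x
    print(yy,x,((proj(c,q,T)-[285,140])*3.5).round(),((proj(S,q,TS)-[180,280])*2.9+[475,0]).round())
q=p+ax*.045;print('grip',q)
m=np.mean([w(k) for k in[(263,137),(343,208),(193,380),(117,300)]],0)
o,dd=ray(c,m,T)  # intersect with clamp axis
n=np.cross(ax,np.cross(ax,dd));t=((p-o)@n)/(dd@n);x=o+dd*t;print('mouth',x,'along from pivot',(x-p)@ax)
E
```

```text
0.008 [np.float64(0.0797), np.float64(0.1073), np.float64(0.0817), np.float64(0.1094)] [0.5975 0.2122 0.008 ] 69.04
0.012 [np.float64(0.079), np.float64(0.1064), np.float64(0.081), np.float64(0.1085)] [0.5967 0.2117 0.012 ] 69.04
0.016 [np.float64(0.0784), np.float64(0.1055), np.float64(0.0803), np.float64(0.1075)] [0.596  0.2111 0.016 ] 69.04
pivot (array([0.58271784, 0.18759202, 0.10292624]), [np.float64(0.00036096452845955636), np.float64(0.0031283981362338763), np.float64(0.0028899905943642347)]) (array([0.58421817, 0.18812824, 0.10250045]), [np.float64(0.0016778425464239457), np.float64(0.0016778425464239668)])
in holder -0.025665347221669056 0.0027925847701870277
-1 -0.009 [ 19. 248.] [714.  20.]
-1 0.009 [ 67. 302.] [682.  20.]
1 -0.009 [163.  85.] [773.  93.]
1 0.009 [216. 137.] [740.  95.]
grip [0.57617131 0.16711638 0.14147159]
mouth [0.59114763 0.1964074  0.0878627 ] along from pivot -0.017781578095319776
```

```bash
python3 - <<'E'
from h import *
from scipy.optimize import least_squares
c,T,d=setup();S=d['side'];TS=cam(S)
w=lambda m:np.array((m[0]/3.5+285-.36,m[1]/3.5+140-.36))
sd=lambda m:np.array(((m[0]-475)/2.9+180-.33,m[1]/2.9+280-.33))
obs=[(c,T,w((20,238)),-1,-1),(c,T,w((68,290)),-1,1),(c,T,w((163,75)),1,-1),(S,TS,sd((727,21)),-1,-1),(S,TS,sd((693,20)),-1,1),(S,TS,sd((780,89)),1,-1),(S,TS,sd((750,88)),1,1)]
def pred(v):
    a=np.array([np.cos(v[3]),np.sin(v[3])]);ax=np.append(-a*.5,np.sqrt(3)/2);y=np.array([-a[1],a[0],0]);xc=np.cross(y,ax)
    return [v[:3]+ax*.018+y*yy*.025+xc*x*.009 for _,_,_,yy,x in obs]
f=lambda v:np.concatenate([proj(o[0],q,o[1])-o[2] for o,q in zip(obs,pred(v))])
r=least_squares(f,[.576,.167,.141,1.2]);print('grip',r.x[:3],np.degrees(r.x[3]),f(r.x).reshape(-1,2).round(1).tolist())
for z in(.003,.006):
  P=[onz(S,sd(m),z,TS) for m in[(770,315),(572,433),(490,298)]]
  print([p.round(4).tolist() for p in P],(P[0]+P[2])/2,[np.linalg.norm(P[i]-P[i-1]).round(4) for i in(1,2)],[np.degrees(np.arctan2(*(P[i]-P[i-1])[1::-1])) for i in(1,2)])
E
```

```text
grip [0.5728746  0.16579322 0.14459192] 68.97901423283118 [[-0.7, -0.3], [-0.2, 0.4], [0.3, -1.1], [-1.4, -1.2], [-0.9, -0.8], [0.7, 0.6], [-0.3, 1.5]]
[[0.5436, 0.1735, 0.003], [0.5786, 0.2741, 0.003], [0.6594, 0.2456, 0.003]] [0.60150012 0.20958353 0.003     ] [np.float64(0.1065), np.float64(0.0856)] [np.float64(70.82785847934774), np.float64(-19.440378944274958)]
[[0.5424, 0.175, 0.006], [0.5772, 0.2751, 0.006], [0.6576, 0.2468, 0.006]] [0.60001053 0.2108634  0.006     ] [np.float64(0.106), np.float64(0.0852)] [np.float64(70.82785847934768), np.float64(-19.440378944274954)]
```

>>> {"api": "move_arm", "payload": {
  "targets": "-0.05 -0.03 -0.4 0.97;-0.05 -0.03 -0.4 0.97;-0.05 -0.03 -0.4 0.97;-0.05 -0.03 -0.4 0.97;-0.05 -0.03 -0.4 0.97;-0.05 -0.03 -0.4 0.97;-0.05 -0.03 -0.4 0.97;-0.05 -0.03 -0.4 0.97;-0.05 -0.03 -0.4 0.97;0 -0.02 -0.4 0.93"
}}

```text
time_s: 4.8
tcp_pos: [0.5732, 0.1642, 0.2167]
ee_rot: [[-0.357, -0.934, 0.001], [-0.934, 0.357, 0.0], [-0.001, -0.001, -1.0]]
wrist_force: [-0.8, 0.3, -1.3]
gripper_width: 0.996
gripper_force: 0.0
```

>>> {"api": "move_arm", "payload": {
  "targets": "0 0 -0.7 0;0 0 -0.7 0;0 0 -0.7 0;0 0 -0.7 0;0 0 -0.6 0;0 0 -0.28 0;0 0 0 0;0 0 0 0"
}}

```text
time_s: 5.47
tcp_pos: [0.5738, 0.1653, 0.1247]
ee_rot: [[-0.36, -0.933, 0.001], [-0.933, 0.36, 0.0], [-0.0, -0.001, -1.0]]
wrist_force: [0.9, -0.4, 0.3]
gripper_width: 1.002
gripper_force: 0.0
```

```bash
python3 - <<'E'
from station import *
import cv2,numpy as np,pickle
s=sense();print(s['time_s'],s['tcp_pos'],np.degrees(np.arctan2(*s['ee_rot'][1::-1,1])),s['joints'],s['wrist_force'])
E
```

```text
5.4667 [0.57376623 0.16527359 0.12474071] 158.92916705002693 [ 3.16100646e+01  2.41832092e+01 -1.12958779e+01  4.10203649e-02
 -5.44646692e+01 -5.27047094e+01] [ 0.90799102 -0.36406148  0.33989012]
```

>>> {"api": "move_arm", "payload": {
  "targets": "0 0 0 0;0 0 0 0;0 0 0 0;0 0 0 0;0 0 0 0;0 0 0 0;0 0 0 0;0 0 0 0;0 0 0 0;0 0 0 0",
  "gripper": 20
}}

```text
time_s: 6.3
tcp_pos: [0.5746, 0.1654, 0.1252]
ee_rot: [[-0.359, -0.933, 0.003], [-0.933, 0.359, -0.001], [-0.001, -0.003, -1.0]]
wrist_force: [1.8, -0.2, -1.6]
gripper_width: 0.328
gripper_force: 13.1
```

>>> {"api": "move_arm", "payload": {
  "targets": "-0.07 -0.19 0.35 0;-0.07 -0.19 0.35 0;-0.14 -0.37 0.69 0;-0.14 -0.37 0.69 0;-0.14 -0.37 0.69 0;-0.14 -0.37 0.69 0;0 0 0.5 0;0 0 0.5 0;0 0 0.5 0;0 0 0 0"
}}

```text
time_s: 7.13
tcp_pos: [0.5558, 0.1194, 0.2507]
ee_rot: [[-0.359, -0.934, 0.003], [-0.934, 0.359, 0.002], [-0.003, -0.002, -1.0]]
wrist_force: [0.6, 0.7, -0.7]
gripper_width: 0.321
gripper_force: 30.0
```

```bash
python3 - <<'E'
from h import *
from station import *
s=sense();print(s['time_s'],s['gripper_width'],s['gripper_force'],s['wrist_force'],s['tcp_pos'])
c=capture('side');t=capture('wrist');pickle.dump((s,c,t),open('g1.pkl','wb'))
T=cam(c);g=s['tcp_pos']+np.array([0,0,.019]);print(proj(c,g,T))
M=np.zeros((600,800,3),np.uint8);M[:,:440]=cv2.resize(c['image'][190:390,160:307],(440,600));M[:270,440:]=cv2.resize(t['image'],(360,270))
cv2.imwrite('pics/g1.png',M)
E
```

```text
7.1333 0.32092031323425646 30.000139385538205 [ 0.59160977  0.73258245 -0.72887573] [0.55580657 0.11939685 0.25073431]
[296.31125432 218.56827095]
```

View pics/g1.png

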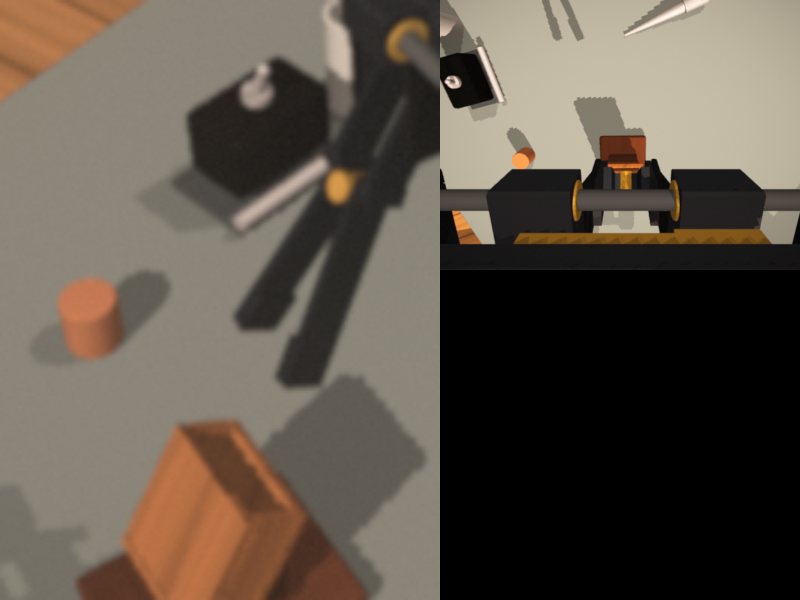

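The clamp is out with its jaws wide open, still leaning about 30° in the grip, tips at crop (258,325) and (302,385). I'll push it upright against the rim of the holder, so I need the rim corners.

```bash
python3 - <<'E'
from h import *
c,T,d=setup();S=d['side'];TS=cam(S)
w=lambda m:(m[0]/3.5+285-.36,m[1]/3.5+140-.36)
sd=lambda m:((m[0]-475)/2.9+180-.33,m[1]/2.9+280-.33)
for n,a,b in[('-x+y',(263,137),(712,238)),('+x+y',(343,208),(660,240)),('+x-y',(193,380),(590,150))]:
    print(n,tri([ray(c,w(a),T),ray(S,sd(b),TS)]))
s,c2,t=pickle.load(open('g1.pkl','rb'));g=s['tcp_pos']+[0,0,.019]
a=np.radians(69);h=np.array([np.cos(a),np.sin(a),0]);y=np.array([-h[1],h[0],0]);print('grip',g)
for L in(20,30,40):
    ax=-h*np.sin(np.radians(L))+[0,0,np.cos(np.radians(L))]
    print(L,[((proj(c2,g-ax*.129+y*k*.018,cam(c2))-[160,190])*3).round() for k in(1,-1)])
o=np.array([.599,.2115,0]);print('grip in holder',(g-o)@h,(g-o)@y)
E
```

```text
-x+y (array([0.55821092, 0.19395166, 0.07800198]), [np.float64(0.00019552262642820003), np.float64(0.00019552262642846184)])
+x+y (array([0.56566363, 0.21837111, 0.09867623]), [np.float64(0.0003359270893760875), np.float64(0.0003359270893759036)])
+x-y (array([0.62521973, 0.1986685 , 0.09560744]), [np.float64(0.0007176607713635967), np.float64(0.0007176607713635425)])
grip [0.55580657 0.11939685 0.26973431]
20 [array([343., 374.]), array([300., 319.])]
30 [array([298., 380.]), array([256., 323.])]
40 [array([255., 379.]), array([213., 321.])]
grip in holder -0.10146483619761454 0.007317729284831445
```

Lean confirmed at 30°. The -x rim is at holder x = -0.031, z = 0.078. I'll go around to its -x side, lower, then push along +x.

>>> {"api": "move_arm", "payload": {
  "targets": "-0.15 -0.38 0 0;-0.14 -0.37 0 0;0 0 -0.6 0;0 0 -0.8 0;0 0 -0.8 0;0 0 -0.8 0;0 0 -0.6 0;0 0 -0.2 0;0 0 0 0"
}}

```text
time_s: 7.98
tcp_pos: [0.5469, 0.0995, 0.1509]
ee_rot: [[-0.359, -0.933, -0.005], [-0.933, 0.359, -0.002], [0.003, 0.003, -1.0]]
wrist_force: [0.2, -1.0, -2.5]
gripper_width: 0.322
gripper_force: 30.0
```

>>> {"api": "move_arm", "payload": {
  "targets": "0.21 0.56 0 0;0.21 0.56 0 0;0.21 0.56 0 0;0.21 0.56 0 0;0.21 0.56 0 0;0.1 0.25 0 0;0 0 0 0;0 0 0 0"
}}

```text
time_s: 8.65
tcp_pos: [0.5777, 0.1785, 0.1527]
ee_rot: [[-0.358, -0.934, 0.002], [-0.934, 0.358, 0.002], [-0.002, -0.001, -1.0]]
wrist_force: [-0.1, -1.0, -1.9]
gripper_width: 0.318
gripper_force: 30.0
```

```bash
python3 - <<'E'
from h import *
from station import *
s=sense();c=capture('side');pickle.dump((s,c),open('g2.pkl','wb'))
g=s['tcp_pos']+[0,0,.019];a=np.radians(69);h=np.array([np.cos(a),np.sin(a),0]);o=np.array([.599,.2115,0]);y=np.array([-h[1],h[0],0])
print(s['time_s'],s['gripper_force'],s['gripper_width'],s['wrist_force'],s['moment'],g,(g-o)@h,(g-o)@y)
E
```

```text
8.65 29.999621172901243 0.31791749326341723 [-0.14860668 -1.01531518 -1.93971173] [-0.00133383  0.10896401  0.0327335 ] [0.57772936 0.17846146 0.17168114] -0.03846684946445693 0.008017895950171735
```

>>> {"api": "move_arm", "payload": {
  "targets": "-0.07 -0.18 0 0;0 0 0.5 0;0 0 0.9 0;0 0 0.9 0;0 0 0.9 0;0 0 0.9 0;0 0 0.4 0;0 0 0 0;0 0 0 0"
}}

```text
time_s: 9.45
tcp_pos: [0.5751, 0.1724, 0.2649]
ee_rot: [[-0.359, -0.933, 0.0], [-0.933, 0.359, 0.001], [-0.001, 0.0, -1.0]]
wrist_force: [0.1, 0.3, -3.2]
gripper_width: 0.319
gripper_force: 30.0
```

```bash
python3 - <<'E'
from h import *
from station import *
s=sense();c=capture('side');t=capture('top');pickle.dump((s,c,t),open('g3.pkl','wb'))
g=s['tcp_pos']+[0,0,.019];print(s['time_s'],g,s['gripper_width'],s['moment'])
a=np.radians(69);h=np.array([np.cos(a),np.sin(a),0]);y=np.array([-h[1],h[0],0]);ctr=proj(c,g-[0,0,.08],cam(c)).astype(int)
x0,y0=ctr-[66,50];f=4.5
M=cv2.resize(c['image'][y0:y0+130,x0:x0+140],None,fx=f,fy=f,interpolation=cv2.INTER_CUBIC);cv2.imwrite('pics/g3.png',M)
for L in(-10,0,10):
    ax=-h*np.sin(np.radians(L))+[0,0,np.cos(np.radians(L))];q=lambda p:((proj(c,p,cam(c))-[x0,y0])*f).round()
    print(L,'tips',[q(g-ax*.129+y*k*.018) for k in(1,-1)],'pivot',q(g-ax*.045))
E
```

```text
9.45 [0.57507967 0.17241487 0.28392122] 0.318720759852215 [ 0.00155606  0.07830298 -0.0042373 ]
-10 tips [array([413., 352.]), array([347., 270.])] pivot [317. 114.]
0 tips [array([341., 392.]), array([277., 307.])] pivot [290. 128.]
10 tips [array([267., 423.]), array([204., 336.])] pivot [262. 138.]
```

View pics/g3.png

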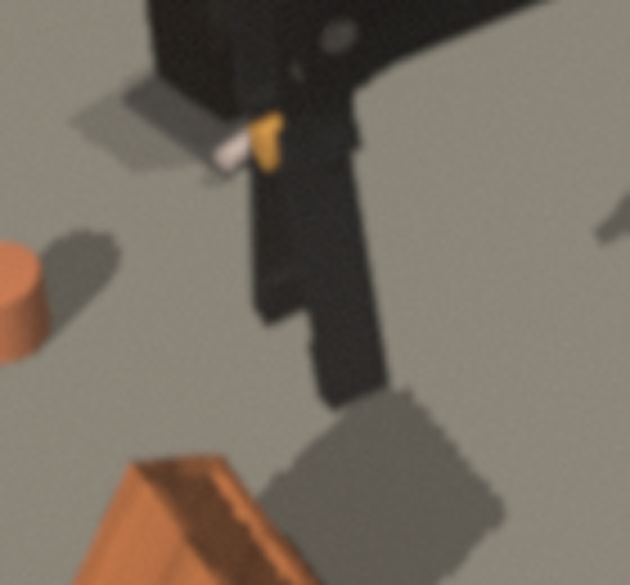

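The view shows the clamp hanging upright: near jaw bottom at (361,397) against (350,404) predicted for zero lean, so about 1.5° off. Next I carry it over the seam.

>>> {"api": "move_arm", "payload": {
  "targets": "0.09 -0.9 0 -0.46;0.09 -0.92 0 -0.46;0.09 -0.92 0 -0.46;0.09 -0.92 0 -0.46;0.09 -0.92 0 -0.46;0.09 -0.92 0 -0.46;0.09 -0.92 0 -0.46;0.09 -0.92 0 -0.46;0.09 -0.92 0 -0.46;0.09 -0.92 0 -0.46"
}}

```text
time_s: 10.38
tcp_pos: [0.5972, -0.0581, 0.2632]
ee_rot: [[-0.696, -0.718, -0.003], [-0.718, 0.696, -0.0], [0.002, 0.002, -1.0]]
wrist_force: [0.5, -0.8, -2.1]
gripper_width: 0.32
gripper_force: 30.0
```

>>> {"api": "move_arm", "payload": {
  "targets": "0.09 -0.92 0 -0.46;0.09 -0.92 0 -0.46;0.08 -0.92 0 -0.46;0.08 -0.92 0 -0.46;0.08 -0.92 0 -0.46;0.08 -0.9 0 -0.4;0 0 0 0;0 0 0 0;0 0 0 0"
}}

```text
time_s: 11.13
tcp_pos: [0.6099, -0.1942, 0.2637]
ee_rot: [[-0.844, -0.537, -0.003], [-0.537, 0.844, 0.001], [0.002, 0.002, -1.0]]
wrist_force: [0.3, 0.6, -1.3]
gripper_width: 0.32
gripper_force: 30.0
```

```bash
cat > st.py <<'E'
from h import *
from station import *
P=[];A=[]
for i in range(6):
    s=sense();P.append(s['tcp_pos']);A.append(np.degrees(np.arctan2(*s['ee_rot'][1::-1,1])));c=capture('side')
p=np.mean(P,0);v=np.array([np.cos(np.radians(32.35)),np.sin(np.radians(32.35))]);e=p[:2]-[.58905,-.20825]
print(s['time_s'],p.round(4),'std',np.std(P,0).round(4),'yaw',np.mean(A),'x,y whistle',e@v,e@[-v[1],v[0]],'to spot u',((np.array([.6102,-.1949])-p[:2])/.025).round(2),s['gripper_width'],s['wrist_force'].round(1))
pickle.dump((s,c),open('last.pkl','wb'))
E
python3 st.py
```

```text
11.3833 [ 0.6102 -0.1937  0.2646] std [0.0002 0.0002 0.0006] yaw 122.52890334401327 x,y whistle 0.025666552138650087 0.0009202769698653853 to spot u [-0.   -0.05] 0.32280444245471396 [-0.4  1.7 -1.5]
```

>>> {"api": "move_arm", "payload": {
  "targets": "0.02 -0.04 -0.5 0;0 0 -0.7 0;0 0 -0.7 0;0 0 -0.6 0;0 0 -0.5 0;0 0 -0.4 0;0 0 -0.25 0;0 0 -0.13 0;0 0 0 0;0 0 0 0"
}}

```text
time_s: 12.27
tcp_pos: [0.6113, -0.1955, 0.1714]
ee_rot: [[-0.843, -0.537, 0.001], [-0.537, 0.843, -0.0], [-0.001, -0.001, -1.0]]
wrist_force: [-0.1, -0.5, -0.8]
gripper_width: 0.315
gripper_force: 30.0
```

```bash
python3 st.py; python3 - <<'E'
from h import *
s,c=pickle.load(open('last.pkl','rb'));T=cam(c)
v=np.array([np.cos(np.radians(32.35)),np.sin(np.radians(32.35)),0]);n=np.array([-v[1],v[0],0]);W=np.array([.58905,-.20825,0])
x0,y0=335,140;f=7
cv2.imwrite('pics/f.png',cv2.resize(c['image'][y0:y0+85,x0:x0+110],None,fx=f,fy=f,interpolation=cv2.INTER_CUBIC))
q=lambda x,y,z:((proj(c,W+v*x+n*y+[0,0,z],T)-[x0,y0])*f).round()
print('seam top',q(.05,0,.075),q(-.05,0,.075),'outer +y jaw bottom edge z=.060',q(.016,.023,.06),q(.034,.023,.06),' z=.066',q(.016,.023,.066),q(.034,.023,.066),'outer -y',q(.016,-.023,.06),q(.034,-.023,.06))
E
```

```text
12.5167 [ 0.6114 -0.1956  0.1716] std [0.0001 0.     0.0001] yaw 122.47943755451928 x,y whistle 0.025626879822480672 -0.0012230040910804 to spot u [-0.05  0.03] 0.31871569447267856 [ 0.5 -0.5 -0.9]
seam top [206. 413.] [601. 431.] outer +y jaw bottom edge z=.060 [338. 522.] [266. 519.]  z=.066 [340. 504.] [268. 500.] outer -y [330. 410.] [261. 407.]
```

View pics/f.png

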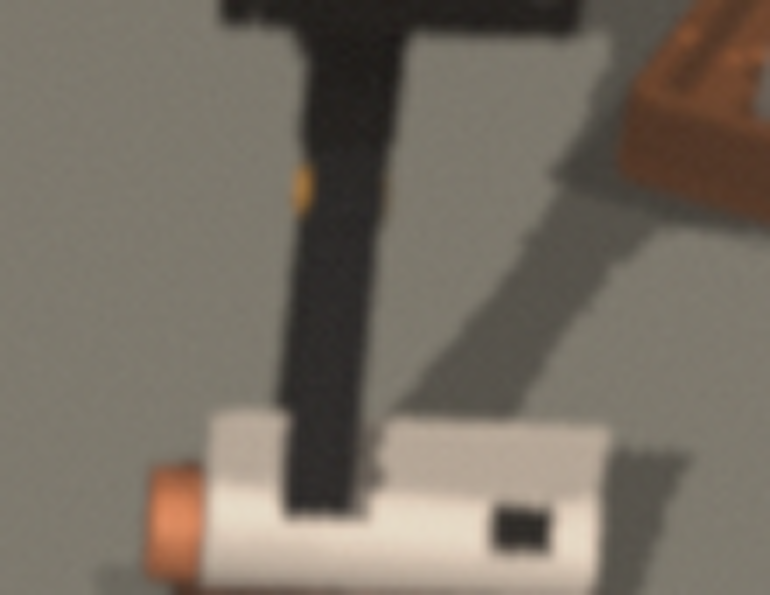

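The jaws straddle the seam: the jaw bottom is at row 515, columns 287 to 350, so tips at z≈0.061. It sits on the plug half and upright. A small centring and lowering move, then I release.

>>> {"api": "move_arm", "payload": {
  "targets": "-0.03 0.04 -0.08 0;0 0 0 0;0 0 0 0"
}}

```text
time_s: 12.82
tcp_pos: [0.61, -0.1944, 0.1686]
ee_rot: [[-0.844, -0.537, -0.0], [-0.537, 0.844, 0.0], [0.0, 0.0, -1.0]]
wrist_force: [0.3, 0.0, -2.4]
gripper_width: 0.317
gripper_force: 30.0
```

>>> {"api": "move_arm", "payload": {
  "targets": "0 0 0 0;0 0 0 0;0 0 0 0;0 0 0 0;0 0 0 0;0 0 0 0;0 0 0 0;0 0 0 0;0 0 0 0;0 0 0 0",
  "gripper": 87
}}

```text
time_s: 13.65
tcp_pos: [0.6102, -0.1945, 0.1689]
ee_rot: [[-0.844, -0.537, 0.0], [-0.537, 0.844, -0.0], [-0.0, -0.0, -1.0]]
wrist_force: [0.0, 0.8, 0.1]
gripper_width: 0.961
gripper_force: 0.0
```

```bash
python3 st.py; python3 - <<'E'
from h import *
s,c=pickle.load(open('last.pkl','rb'));g=c['image'].astype(int).sum(2)
# dark clamp columns per row (jaw region)
for r in range(175,218,3):
    k=[x for x in range(360,400) if g[r,x]<170];print(r,(min(k),max(k)) if k else None,end=' ')
E
```

```text
13.9 [ 0.6102 -0.1945  0.1689] std [0.     0.     0.0001] yaw 122.47257537452441 x,y whistle 0.025207114702419674 0.0003150309214113283 to spot u [ 0.   -0.02] 1.0030351703253344 [-0.6 -0.  -0.6]
175 (378, 387) 178 (378, 387) 181 (378, 386) 184 (377, 386) 187 (377, 386) 190 (377, 385) 193 (376, 385) 196 (376, 384) 199 (376, 384) 202 (377, 384) 205 (376, 384) 208 (376, 383) 211 None 214 None 217 None
```

>>> {"api": "move_arm", "payload": {
  "targets": "0 0 0.3 0;0 0 0.6 0;0 0 0.9 0;0 0 0.9 0;0 0 0.9 0;0 0 0.9 0;0 0 0.9 0;0 0 0 0;0 0 0 0;0 0 0 0"
}}

```text
time_s: 14.78
tcp_pos: [0.6098, -0.1943, 0.3036]
ee_rot: [[-0.844, -0.537, -0.0], [-0.537, 0.844, 0.001], [0.0, 0.001, -1.0]]
wrist_force: [0.2, 0.7, 0.2]
gripper_width: 0.998
gripper_force: 0.0
```

```bash
python3 st.py; python3 - <<'E'
from h import *
s,c=pickle.load(open('last.pkl','rb'));g=c['image'].astype(int).sum(2);T=cam(c)
v=np.array([np.cos(np.radians(32.35)),np.sin(np.radians(32.35)),0]);n=np.array([-v[1],v[0],0]);W=np.array([.58905,-.20825,0])
E=[]
for r in range(160,214,4):
    k=[x for x in range(360,400) if g[r,x]<170];print(r,(min(k),max(k)) if k else None,end=' ')
for L in(-3,0,3):
  a=np.radians(L)
  print([ (z,[proj(c,W+v*(.022+np.sin(a)*z+x)+n*.01+[0,0,.06+z],T).round(1).tolist() for x in(-.009,.009)]) for z in(0,.07)])
E
```

```text
15.0333 [ 0.6097 -0.1944  0.3028] std [0.0001 0.0001 0.0004] yaw 122.46912009248375 x,y whistle 0.024894734137481223 0.0006722527403907851 to spot u [ 0.02 -0.02] 1.0010616487893818 [-0.3  0.6 -0.3]
160 (379, 389) 164 (380, 389) 168 (380, 389) 172 (378, 388) 176 (378, 387) 180 (378, 386) 184 (377, 386) 188 (377, 385) 192 (376, 385) 196 (376, 384) 200 (377, 384) 204 (376, 384) 208 (376, 383) 212 None [(0, [[384.6, 210.0], [374.5, 209.6]]), (0.07, [[391.2, 177.9], [380.5, 177.4]])]
[(0, [[384.6, 210.0], [374.5, 209.6]]), (0.07, [[389.0, 177.8], [378.3, 177.3]])]
[(0, [[384.6, 210.0], [374.5, 209.6]]), (0.07, [[386.8, 177.7], [376.2, 177.2]])]
```

The clamp stands upright (about 0° lean) with its tips near z=60 mm and x≈22 mm, and the gripper is clear. Handing in.

```bash
python3 -c "
from station import *
print(finish_job())"
```

```text
the job is handed in; nothing more can be done
None
```

The job is handed in, with no verdict returned: by my measurements the clamp stands upright across the plug half of the seam, about 22 mm from its middle with its tips about 15 mm below the top edge, and the gripper is clear.

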